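# Slide a heat sink into its clip bracket

## Robot

A 6-joint arm with a two-finger parallel gripper is mounted at the origin on a cart in front of the work surface, level with it; the furniture and walls round the work are solid. World frame = base frame: x ahead of the robot, y to its left, z up, the work surface at z = 0. Lengths are in m, angles in rad, forces in N, time in s.
With the tool pointing down it reaches from about 0.25 to 0.775 m from the base axis. Payload 4 kg.
Tool frame: the origin (TCP) lies midway between the tips of the shut fingers; the grasp point (between the pads) lies 19 mm behind it; z points along the fingers, y is the line along which they close (so a half turn about z gives the same grasp; the last joint's range is limited). The gripper opens to 94 mm and grips with 3 to 60 N. Pads are 16 mm wide; open, the fingers measure 119 mm over their backs; the gripper's body (75 mm by 177 mm) begins 78 mm behind the grasp point.
Start: joints at [-1.433, 0.087, 1.371, -0, 1.684, -0.103], TCP at [0.131, -0.534, 0.206] pointing down, gripper open.
Joint ranges: [-3.1, 3.1], [-0.76, 2.03], [0.27, 2.55], [-1.08, 4.22], [0.17, 2.65], [-2.57, 2.57]. Speed limits (rad/s): [2.79, 2.79, 3.14, 3.14, 3.14, 3.14].

## Interface

Orientations are given as a 3x3 rotation matrix whose columns are the frame's x, y, z axes.
In Python, from cell import bot, optics gives the robot as it stands.
- The arm moves only by the tool arm_command, never from a script. Its argument "commands" is one flat list of numbers, 4 for each row, row after row: the shift along the world's x, y, z in mm, then the turn about the world's z in rad. In form: [dx, dy, dz, twist, dx, dy, dz, twist, ...]. A call has 1 to 8 rows; each row shifts and turns the commanded pose from where the row before left it; what a row does not reach is not made up. A row lasts 1/12 s, in which the tool goes at most 41.7 mm and 7.16 degrees, less where a joint would pass 70% of its speed; a pose out of reach is approached as far as the arm can. A call is refused whole if a number of a shift passes 41.7 or a number of a turn 0.125, either way. A call with a gripper value outside its range is refused whole. "grip" is the opening in per cent of the stroke, from 0 (shut) to 100 (fully open), set as the call begins (left out, the last holds). The fingers move at their own pace and stop on an object; "force" is the grip in N (left out, the last holds). Time passes only in rows, so rows that do not move let the fingers close. It gives the time, the measured TCP pose, the force, the opening and the grip force at its end, in the units of the state.
- bot.get_obs(): the state, without advancing time (a new reading comes with each control period).
- optics.read_camera(name): name is "scene" or "side" or "wrist"; returns (picture, depth): 420x560x3 uint8, red, green, blue; 420x560 float32, m along the optical axis (not along the pixel's ray), 0 where there is no reading.
- optics.calibration(name): a dict with "fx", "fy", "cx", "cy" (pixels), "rvec" (rotation vector, rad) and "tvec" (3), from world to camera coordinates, as OpenCV has them; the wrist camera has in their place "T_tool_cam" (4x4, takes a point from camera to tool coordinates, whose origin is the TCP and whose axes are the flange's). Camera axes: x right, y down, z forward; pixel columns grow to the right and rows downward; lengths in m; the calibration is good to about 2 mm. A picture is of the moment at which its call begins: read the wrist's pose just before it. calibration takes no time and is no camera call.
- bot.hand_in(): hands the job in; it is judged then, once.
Trained networks look in the newest picture that a camera, given by its name, has taken for a name from the list of things; names that differ only in an ending like _2 or _b are one class to them, and where a whole thing is asked for, a point or a joint stands for the part that bears it (a point fixed in the world has none). Each returns a list of dicts, best first, with "conf" (0 to 1); they miss things now and then, are a little off and sometimes report something else, mostly with a low value. They report only what shows in the picture. A call takes as long as a camera call. They do not tell look-alikes from the thing itself.
- optics.look_for(camera, query): "extent" ([centre column, centre row, width, height] in pixels, round what is visible of it).
- optics.regions_of(camera, query): "mask" (420x560 bool, what is visible of it) and "extent" ([centre column, centre row, width, height] in pixels, round what is visible of it).
- optics.mark_of(camera, query): "pixel" ([column, row] in pixels: a listed point, or the origin of a listed thing).
The state is a dict: "time": time; "q": joint angles; "joint_velocities": joint speeds; "effort": joint torques, N m; "ee_pos": TCP position; "tcp_rot": TCP orientation; "ft_force": force on the tool from outside, world axes, zero at the start; "moment": the same for the moment, N m; "opening": opening from 0.0 (shut) to 1.0 (fully open); "gripper_force": force on a finger pad.
Only numpy, scipy, OpenCV 4.12 (cv2) and the standard library are available. Lean on these libraries where they do the work, as an engineer would, in place of code of your own. Each camera call takes 0.05 s, during which the arm holds its last target. There are 200 camera calls.

## Task

Put the finned heat sink on the front apron of the clip bracket and slide its two ears into the bracket's slots, under both spring clips, until the base plate lies flat and its front edge is pressed home against the end stop, the stop's little sprung pin flush. The stop bar is set somewhere else each time: push gently, feel for it, and give it a firm but light press (some 6 to 12 N on the bar) without ramming it. Then let go, and leave the other things on the bench where they are.

Things in the scene. Friction and masses are not known exactly. Their poses are not given: they have to be found in the camera images.
- heat_sink: Loose bare-aluminium heat sink, 0.1-0.2 kg, upright on the bench. Base plate 70 (x) x 60 (y) x 5 mm with a flat ear at each y side: 50 mm long in x, 5 mm thick, 76 mm over both ears. Fin block on its middle. Origin: centre of the underside; x along ears and fins, z up. It is the same either way round and may go in with +x or -x edge first.
- fin_top (a point): Centre of the top of the heat sink's fin block, 36 mm above its underside. The block is 30 x 30 mm in plan, rises from 5 to 36 mm above the underside and can be gripped on any two opposite sides. A push high on the block tips the heat sink and jams it; pushing the edge of the base plate does not. Axes as the heat sink's.
- bracket: Fixed dark steel bracket lying on the bench, base 170 x 116 x 8 mm (x -90 to +80, y +-58 mm from the origin). Origin: on the bench, on the middle line; z up, x is the direction in which the heat sink is pushed in. Its level floor, 8 mm above the bench, is a bare apron from x = -90 to -40 mm and goes on through the slots to the stop. Nothing on it is higher than 27 mm above the bench.
- mouth (a point): Middle of the mouth of the slots, on the bracket's floor (8 mm above the bench), 10 mm behind the bracket's origin; axes as the bracket's. From here two slots run along x: side walls at y = +-39.5 mm, lips above the ears leave 6.5 mm of height and are 64 mm apart. Before the mouth two 8 mm high guide wings flare from y = +-40 mm to +-48 mm at 29 mm before it.
- clips (a point): Point on the bracket's floor midway between the two spring clips, 35 mm past the mouth; axes as the bracket's. Each slot has a leaf clip there with 20 degree ramps, 3 mm above the floor, lifted 2 mm by the ear: 1.9 N at first, 4.3 N when lifted. Driving the ears under both takes about 5 to 14 N of push, sliding on 4 to 11 N, so such a force does not yet mean home; over 60 N in all is a jam.
- stop: Tracks of the end stop on the bracket's floor, with its steel bar clamped on them and the pin. Origin: at the bracket's origin, 8 mm up on the floor; it does NOT follow the bar. The bar (12 in x, 58 in y, 12 mm high, across the slots' far end) is clamped anew each time, its face anywhere from 50 to 67 mm past the origin. There push rises steeply: press with 6 to 12 N; over 18 N does damage.
- seat_pin (a joint): Brass spring pin, 14 mm wide, in the face of the stop bar, towards the mouth. 0 = free, sticking out 4 mm; 0.004 = pushed in flush with the bar's face by the front edge of the base plate, which then is home, the heat sink's origin 35 mm before the face. Its spring gives 1.2 N at first and 2.4 N when flush, and the clips hold the heat sink against it.
- loupe: bystander: black eye loupe, cone 45 mm wide, 28 mm high, origin at its underside
- bit_box: bystander: green box, 55 x 85 x 24 mm, origin at its underside
- flux_bottle: bystander: small brown bottle, 34 mm wide, 70 mm high, origin at its underside
- li_cell: bystander: flat grey battery cell, 45 x 60 x 9 mm, origin at its underside
Not all that is in view belongs to the job. Leave any yellow look-alike of the heat_sink alone.

How it is judged:
By the outcome, as a careful person would: the job done as asked, in the order asked, and still so for the second after the job is handed in, with the robot touching nothing.
It also fails if it takes over 61 s, if anything falls off the work surface, if the arm or the gripper's body presses on something with over 40 N, if the wrist force passes 120 N, or if a joint passes its speed limit or range.

## Working session

There is one attempt and no reset: what is moved stays moved. The work goes in short steps, Python scripts to look and compute and a tool call to move; the robot and the scene stay as the last step left them, time stands still between calls to the robot, and variables do not carry over. Pictures are saved under pics/ and viewed, at most 10 in all, crops included, and the job is handed in when it is done.

Besides the shell and the picture viewer there is one more tool, called after "Call:" as a command line: name --argument value ..., lists and objects as JSON in quotes. arm_command: Moves the arm, as the interface text tells. Its arguments: {"type":"object","properties":{"commands":{"type":"array","items":{"type":"number"}},"grip":{"type":"number"},"force":{"type":"number"}},"required":["commands"]}

```bash
mkdir -p pics; cat > h.py <<'E'
import numpy as np, cv2
from cell import bot, optics
def cam(name):
    c=optics.calibration(name); K=np.array([[c['fx'],0,c['cx']],[0,c['fy'],c['cy']],[0,0,1.]])
    if 'rvec' in c:
        R=cv2.Rodrigues(np.array(c['rvec'],float))[0]; t=np.array(c['tvec'],float).ravel()
        return K,R.T,-R.T@t
    o=bot.get_obs(); T=np.array(c['T_tool_cam']); Rt=np.array(o['tcp_rot'])
    return K,Rt@T[:3,:3],np.array(o['ee_pos'])+Rt@T[:3,3]
def cloud(name,depth,C=None):
    K,R,p=C or cam(name); v,u=np.indices(depth.shape)
    P=np.stack([(u-K[0,2])/K[0,0]*depth,(v-K[1,2])/K[1,1]*depth,depth],-1)
    return P@R.T+p
def onz(C,px,z):
    K,R,p=C; d=R@np.linalg.inv(K)@np.array([px[0],px[1],1.]); return p+d*(z-p[2])/d[2]
def proj(C,X):
    K,R,p=C; c=K@(R.T@(np.array(X)-p)); return c[:2]/c[2]
def save(n,im): cv2.imwrite(f'pics/{n}.png',im[...,::-1])
E
python3 - <<'E'
from h import *
ims=[]
for n in('scene','side'):
    C=cam(n);im,d=optics.read_camera(n);ims.append(im);X=cloud(n,d,C)
    np.savez(f'{n}.npz',im=im,X=X)
    for q in('heat_sink','bracket'):
        for r in optics.regions_of(n,q):
            m=r['mask'];print(n,q,round(r['conf'],2),np.round(r['extent']),np.round(np.nanmedian(X[m&(d>0)],0),3),im[m].mean(0).round())
    for q in('fin_top','mouth','clips'):
        for r in optics.mark_of(n,q): 
            px=r['pixel'];print(n,q,round(r['conf'],2),np.round(px),onz(C,px,.036 if q=='fin_top' else .008).round(4))
    save(n,im)
print(bot.get_obs()['time'])
E
```

```text
scene heat_sink 0.95 [282. 242.  36.  28.] [ 0.484 -0.059  0.007] [223. 214.  63.]
scene heat_sink 0.6 [199. 304.  40.  31.] [0.527 0.178 0.007] [227. 218.  63.]
scene heat_sink 0.59 [265. 291.  33.  32.] [0.442 0.067 0.007] [228. 225. 219.]
scene bracket 0.83 [335. 160.  64.  54.] [ 0.549 -0.373  0.01 ] [136. 133. 128.]
scene fin_top 0.94 [265. 284.] [0.4404 0.0646 0.036 ]
scene fin_top 0.67 [199. 292.] [0.536  0.1632 0.036 ]
scene fin_top 0.66 [280. 233.] [ 0.499  -0.0676  0.036 ]
scene mouth 0.83 [331. 165.] [ 0.551 -0.364  0.008]
scene clips 0.8 [327. 152.] [ 0.5887 -0.4016  0.008 ]
side heat_sink 0.9 [247. 220.  34.  26.] [ 0.489 -0.079  0.006] [208. 188.  34.]
side heat_sink 0.7 [258. 189.  28.  16.] [0.537 0.158 0.007] [208. 191.  21.]
side heat_sink 0.65 [228. 202.  32.  21.] [0.449 0.047 0.008] [184. 183. 178.]
side heat_sink 0.31 [397. 231.  21.  37.] [ 0.769 -0.25   0.039] [109.  79.  53.]
side bracket 0.95 [306. 301. 122.  60.] [ 0.556 -0.39   0.009] [127. 125. 124.]
side fin_top 0.9 [246. 209.] [ 0.4873 -0.0606  0.036 ]
side fin_top 0.84 [256. 180.] [0.5366 0.15   0.036 ]
side fin_top 0.58 [225. 196.] [0.4432 0.0356 0.036 ]
side mouth 0.65 [307. 296.] [ 0.5538 -0.3816  0.008 ]
0.6
```

View pics/scene.png

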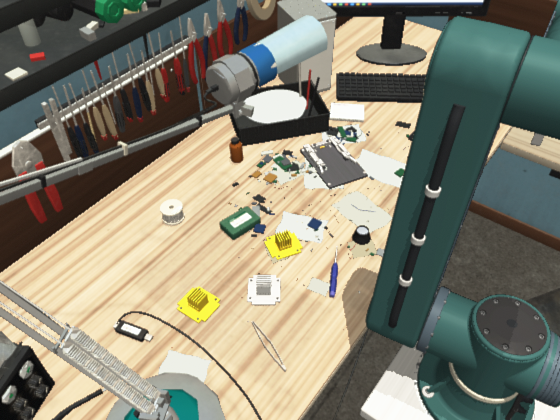

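View pics/side.png

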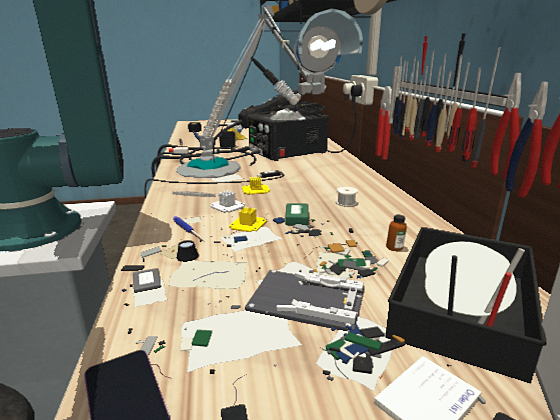

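Candidates in the scene picture: yellow finned (282,242), yellow finned (199,304), bare silver/white finned (265,291). I choose the silver one, since the yellow ones are look-alikes. The bracket is at (335,160), and its clips are on the far/right side.

```bash
python3 - <<'E'
from h import *
o=bot.get_obs();print(o['tcp_rot'],optics.calibration('wrist'))
a=np.load('scene.npz')['im'];b=np.load('side.npz')['im']
c=np.hstack([cv2.resize(a[210:330,170:310],(560,480),interpolation=2),cv2.resize(b[170:240,205:275],(240,240),interpolation=2).repeat(2,0)])
save('crop1',c)
E
```

```text
[[ 9.71142542e-01  2.38499817e-01  4.65409811e-06]
 [ 2.38499815e-01 -9.71142529e-01 -1.66031016e-04]
 [-3.50785745e-05  1.62349785e-04 -9.99999986e-01]] {'fx': 321.8089999362719, 'fy': 321.8089999362719, 'cx': 282.2301256423762, 'cy': 208.2489471905654, 'T_tool_cam': array([[-4.23186298e-04, -9.70672796e-01, -2.40404126e-01,
         7.07553636e-02],
       [ 9.99999649e-01, -5.84599343e-04,  6.00108372e-04,
        -6.77254916e-04],
       [-7.23048966e-04, -2.40403788e-01,  9.70672703e-01,
        -1.79560297e-01],
       [ 0.00000000e+00,  0.00000000e+00,  0.00000000e+00,
         1.00000000e+00]])}
```

View pics/crop1.png

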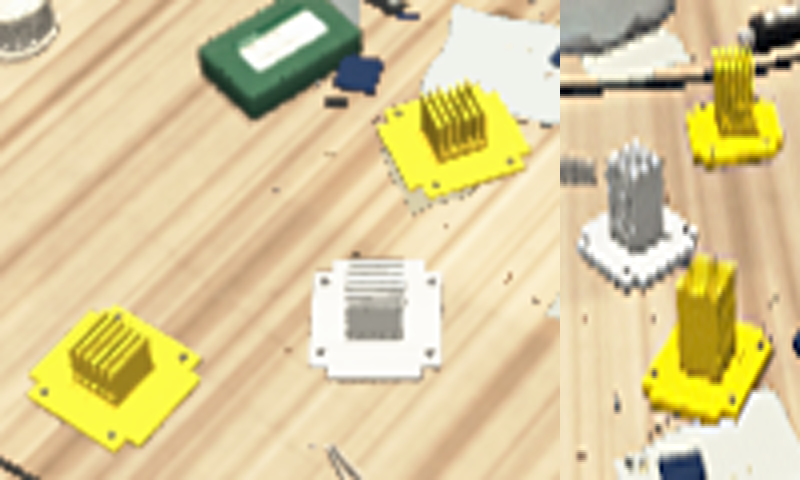

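Call:
arm_command --commands '[40,12,10,0,40,12,10,0,40,12,10,0,40,12,10,0,40,12,10,0,40,12,10,0,40,12,10,0,40,12,10,0]'

```text
time: 1.27
ee_pos: [0.4434, -0.44, 0.2838]
tcp_rot: [[0.971, 0.239, 0.0], [0.239, -0.971, -0.001], [0.0, 0.001, -1.0]]
ft_force: [0.5, -0.3, 0.9]
opening: 0.999
gripper_force: 0.0
```

The crop shows bare silver fins (crop centre 375,320) and yellow look-alikes on either side, so the choice stands. Next I'll measure the bracket from close by.

Call:
arm_command --commands '[35,20,0,0,35,20,-10,0,35,20,-10,0,0,0,0,0]'

```text
time: 1.6
ee_pos: [0.5519, -0.3754, 0.2591]
tcp_rot: [[0.969, 0.247, -0.001], [0.247, -0.969, 0.006], [0.0, -0.006, -1.0]]
ft_force: [-0.6, 0.4, -0.7]
opening: 0.998
gripper_force: 0.0
```

```bash
python3 - <<'E'
from h import *
n='wrist'
C=cam(n);im,d=optics.read_camera(n);X=cloud(n,d,C);np.savez('wb.npz',im=im,X=X,d=d,K=C[0],R=C[1],p=C[2])
for q in('bracket','stop'):
    for r in optics.regions_of(n,q):
        m=r['mask'];print(n,q,round(r['conf'],2),np.round(r['extent']),np.round(np.nanmedian(X[m&(d>0)],0),3),cv2.minAreaRect(X[m&(d>0)][:,:2].astype('f4')*1000))
for q in('mouth','clips','bracket','stop','seat_pin'):
    for r in optics.mark_of(n,q):
        px=r['pixel'];print(n,q,round(r['conf'],2),np.round(px),onz(C,px,0 if q=='bracket' else .008).round(4),X[int(px[1]),int(px[0])].round(4))
save('wb',im)
E
```

```text
wrist bracket 0.56 [288. 176. 152. 150.] [ 0.561 -0.379  0.009] ((556.3025512695312, -378.4112854003906), (117.0499496459961, 174.08592224121094), 61.626060485839844)
wrist stop 0.66 [324. 142.  42.  43.] [ 0.618 -0.413  0.02 ] ((616.814208984375, -413.2139892578125), (60.853397369384766, 28.17922019958496), 62.18769454956055)
wrist mouth 0.68 [285. 180.] [ 0.5556 -0.3763  0.008 ] [ 0.5554 -0.3751  0.0084]
wrist clips 0.95 [300. 164.] [ 0.5817 -0.3908  0.008 ] [ 0.5828 -0.39    0.0086]
wrist bracket 0.62 [288. 177.] [ 0.5592 -0.3796  0.    ] [ 0.5604 -0.378   0.0088]Traceback (most recent call last):
  File "<stdin>", line 8, in <module>
ValueError: it knows: bit_box, bracket, clips, fin_top, flux_bottle, heat_sink, li_cell, loupe, mouth, stop
```

```bash
python3 - <<'E'
from h import *
z=np.load('wb.npz');im=z['im'].copy();X=z['X'];C=(z['K'],z['R'],z['p'])
a=np.radians(-28.4);ux=np.array([np.cos(a),np.sin(a)]);uy=np.array([-ux[1],ux[0]]);o=np.array([.5607,-.3808])
B=np.stack([(X[...,:2]-o)@ux,(X[...,:2]-o)@uy,X[...,2]],-1)*1000
# profiles
near=(abs(B[...,0])<110)&(abs(B[...,1])<80)
for lo in(-80,-60,-40,-20,0,20,40,60):
    m=near&(abs(B[...,0]-lo)<6)&(B[...,2]>4)&(B[...,2]<40);hi=m&(B[...,2]>13)
    print(lo,'all y',np.percentile(B[m][:,1],[1,99]).round(1),'high y',(np.sort(B[hi][:,1])[[0,-1]].round(1) if hi.sum() else 0),hi.sum())
for lo in(-40,0,40):
    m=near&(abs(B[...,1]-lo)<6)&(B[...,2]>4);print('y',lo,np.percentile(B[m][:,0],[1,99]).round(1))
m=near&(abs(B[...,1])<24)&(B[...,2]>15)&(B[...,0]>40);print('bar',np.percentile(B[m][:,0],[2,5,50,95]).round(1),np.median(B[m][:,2]))
for x,y,zz,c in((0,0,0,(255,0,0)),(-10,0,8,(0,255,0)),(25,0,8,(0,0,255)),(-90,58,8,(255,0,0)),(-90,-58,8,(255,0,0)),(80,58,8,(255,0,0)),(80,-58,8,(255,0,0)),(-10,39.5,8,(0,255,0)),(-10,-39.5,8,(0,255,0))):
    w=o+(x*ux+y*uy)/1000;p=proj(C,[*w,zz/1000]);cv2.circle(im,tuple(int(v) for v in p.round()),1,c,-1)
save('wb',cv2.resize(im[80:280,180:400],(792,600) ,interpolation=cv2.INTER_NEAREST))
E
```

```text
-80 all y [-56.5  56.5] high y 0 0
-60 all y [-56.6  56.3] high y 0 0
-40 all y [-56.9  69.8] high y [-52.9  53. ] 30
-20 all y [-56.9  76.6] high y [-50.1  49.6] 131
0 all y [-56.4  73.6] high y [-49.6  49. ] 246
20 all y [-56.6  78.8] high y [-49.   49.1] 197
40 all y [-56.9  56.2] high y [-49.3  49.1] 244
60 all y [-57.9  56.6] high y [-49.6  48.8] 550
y -40 [-84.3  78.1]
y 0 [-76.8  69.7]
y 40 [-71.8  65.8]
bar [40.3 40.7 47.4 59.4] 375.13104784283746
```

View pics/wb.png

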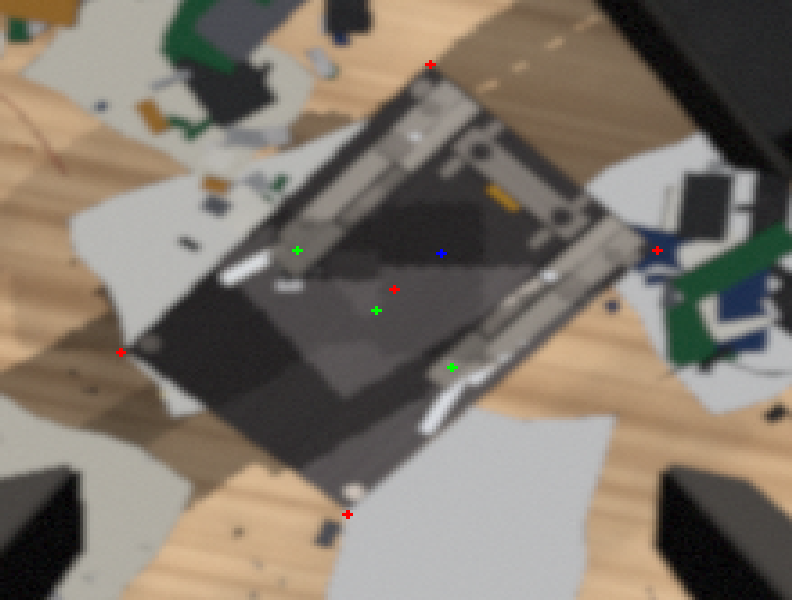

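Call:
arm_command --commands '[-8,40,0,0,-8,40,0,0,-8,40,0,0,-8,40,0,0,-8,40,0,0,-8,40,0,0,-8,40,0,0,-8,40,0,0]'

```text
time: 2.62
ee_pos: [0.4815, -0.0604, 0.264]
tcp_rot: [[0.972, 0.236, 0.002], [0.236, -0.972, -0.001], [0.002, 0.001, -1.0]]
ft_force: [1.1, 0.6, -0.2]
opening: 0.999
gripper_force: 0.0
```

Call:
arm_command --commands '[-10,40,-10,0,-10,30,-10,0,-5,20,-10,0,0,0,0,0,0,0,0,0]'

```text
time: 3.03
ee_pos: [0.4573, 0.0281, 0.2337]
tcp_rot: [[0.971, 0.239, 0.001], [0.239, -0.971, -0.001], [0.001, 0.001, -1.0]]
ft_force: [0.2, -0.0, 0.3]
opening: 1.005
gripper_force: 0.0
```

The overlay (red corners, green mouth) lies on the bracket's corners and slots. The stop bar with its brass pin (crop 503,197) is at the far upper-right end. Now the heat sink.

```bash
python3 - <<'E'
from h import *
n='wrist'
C=cam(n);im,d=optics.read_camera(n);X=cloud(n,d,C);np.savez('wh.npz',im=im,X=X,d=d,K=C[0],R=C[1],p=C[2])
for r in optics.regions_of(n,'heat_sink'):
    m=r['mask']&(d>0);P=X[m];print(round(r['conf'],2),np.round(r['extent']),im[m].mean(0).round())
    lo=P[(P[:,2]<.012)&(P[:,2]>.002)];t=P[P[:,2]>.028]
    for s in(lo,t):
        if len(s)>10: print(len(s),cv2.minAreaRect(s[:,:2].astype('f4')*1000),np.median(s[:,2]).round(4))
for r in optics.mark_of(n,'fin_top'):
    px=r['pixel'];print(round(r['conf'],2),np.round(px),onz(C,px,.036).round(4))
print(bot.get_obs()['q'])
save('wh',cv2.resize(im[90:300,170:390],(786,600),interpolation=2));print(bot.get_obs()['time'])
E
```

```text
0.92 [184.  93.  64.  73.] [178. 175.   4.]
3024 ((538.2661743164062, 170.81680297851562), (75.89913940429688, 70.56488800048828), 2.2114434242248535) 0.0055
418 ((538.2448120117188, 170.65811157226562), (30.105806350708008, 30.121200561523438), 1.9736173152923584) 0.036
0.81 [257. 185.  70.  65.] [136. 135. 129.]
2241 ((450.34722900390625, 59.482547760009766), (70.05110931396484, 75.78610229492188), 35.671836853027344) 0.0054
420 ((450.3658752441406, 59.387882232666016), (30.215299606323242, 30.314842224121094), 36.2835693359375) 0.0358
0.79 [362. 176.  74.  70.] [150. 131.   8.]
2293 ((491.9220886230469, -66.68617248535156), (76.17344665527344, 69.94501495361328), 58.57997131347656) 0.0055
568 ((491.8982849121094, -66.59002685546875), (30.600576400756836, 29.786590576171875), 58.848628997802734) 0.0352
0.84 [174.  88.] [0.5404 0.1713 0.036 ]
0.82 [256. 189.] [0.4511 0.0592 0.036 ]
0.71 [370. 179.] [ 0.4945 -0.0689  0.036 ]
[-6.46453276e-02 -1.21839666e-01  1.52011409e+00 -6.21019670e-04
  1.74149663e+00  1.26757028e+00]
3.1833
```

View pics/wh.png

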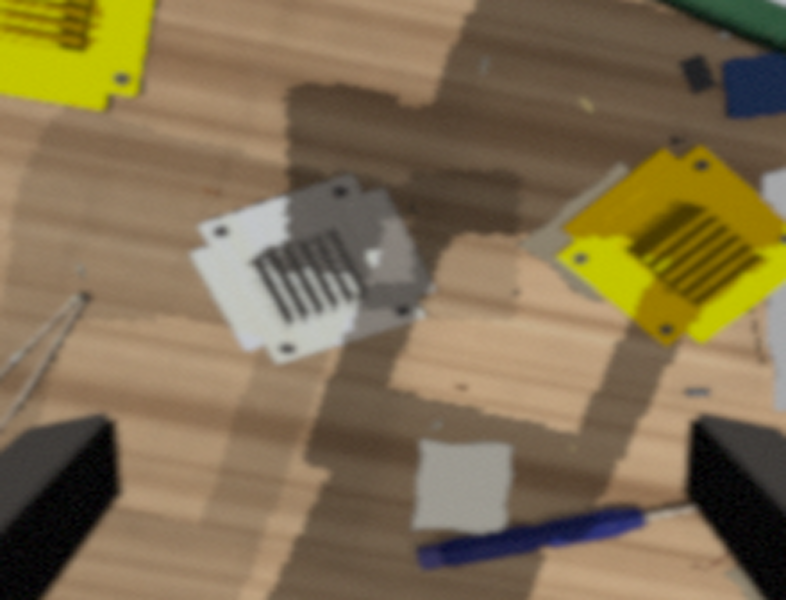

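The silver sink is at crop (310,270), fins along its x axis, and clear of its neighbours. From depth its centre is (0.4503, 0.0594), yaw 35.7°, top 36 mm.

Call:
arm_command --commands '[-7,31,0,0.0955,0,0,-30,0.0955,0,0,-35,0.0955,0,0,-40,0.0955,0,0,-40,0,0,0,-30,0,0,0,0,0,0,0,0,0]' --grip 70 --force 15

```text
time: 3.85
ee_pos: [0.4503, 0.0582, 0.0576]
tcp_rot: [[0.813, 0.582, -0.003], [0.582, -0.813, -0.0], [-0.003, -0.002, -1.0]]
ft_force: [1.4, -0.9, 0.6]
opening: 0.702
gripper_force: 0.0
```

Call:
arm_command --commands '[0,1,-20,0,0,0,-20,0,0,0,-7,0,0,0,0,0]'

```text
time: 4.18
ee_pos: [0.4516, 0.0598, 0.0122]
tcp_rot: [[0.813, 0.583, 0.001], [0.583, -0.813, -0.0], [0.0, 0.001, -1.0]]
ft_force: [0.5, -0.4, -0.2]
opening: 0.698
gripper_force: 0.0
```

Call:
arm_command --commands '[0,0,0,0,0,0,0,0,0,0,0,0,0,0,0,0,0,0,0,0,0,0,0,0]' --grip 0 --force 20

```text
time: 4.68
ee_pos: [0.4511, 0.0603, 0.0118]
tcp_rot: [[0.812, 0.583, 0.001], [0.583, -0.812, -0.0], [0.001, 0.001, -1.0]]
ft_force: [-0.5, -0.0, 1.9]
opening: 0.317
gripper_force: 20.0
```

Call:
arm_command --commands '[0,0,20,0,0,0,40,0,0,0,40,0,5,-20,10,-0.1,5,-35,0,-0.1,5,-35,0,-0.1,5,-35,0,-0.1,5,-35,0,-0.1]'

```text
time: 5.35
ee_pos: [0.4757, -0.101, 0.1213]
tcp_rot: [[0.993, 0.118, 0.0], [0.118, -0.993, -0.0], [0.0, 0.0, -1.0]]
ft_force: [0.9, 0.4, -1.1]
opening: 0.321
gripper_force: 20.0
```

Call:
arm_command --commands '[5,-35,0,-0.1,5,-35,0,-0.1,5,-35,0,-0.1,5,-35,0,-0.1,5,-35,0,-0.1,5,-35,0,-0.118,7,-35,0,0,5,-10,0,0]'

```text
time: 6.02
ee_pos: [0.517, -0.3597, 0.1202]
tcp_rot: [[0.878, -0.479, -0.001], [-0.479, -0.878, -0.002], [-0.0, 0.002, -1.0]]
ft_force: [0.1, 0.8, -0.8]
opening: 0.316
gripper_force: 20.0
```

Call:
arm_command --commands '[0,0,0,0,0,0,0,0,0,0,0,0]'

```text
time: 6.27
ee_pos: [0.5176, -0.3535, 0.1208]
tcp_rot: [[0.88, -0.474, -0.001], [-0.474, -0.88, 0.001], [-0.002, -0.001, -1.0]]
ft_force: [-0.3, 0.5, -1.2]
opening: 0.317
gripper_force: 20.0
```

Call:
arm_command --commands '[-4,-2,-20,0,0,0,-30,0,0,0,-30,0,0,0,-10,0,0,0,0,0,0,0,0,0]'

```text
time: 6.77
ee_pos: [0.5139, -0.3558, 0.0317]
tcp_rot: [[0.88, -0.474, -0.0], [-0.474, -0.88, 0.0], [-0.0, -0.0, -1.0]]
ft_force: [0.3, -0.9, 0.5]
opening: 0.318
gripper_force: 20.0
```

Call:
arm_command --commands '[0,0,-4,0,0,0,-4,0,0,0,-2,0,0,0,0,0]'

```text
time: 7.1
ee_pos: [0.514, -0.3568, 0.0217]
tcp_rot: [[0.88, -0.475, 0.0], [-0.475, -0.88, -0.0], [0.001, 0.0, -1.0]]
ft_force: [0.1, 0.2, -2.8]
opening: 0.316
gripper_force: 20.0
```

Call:
arm_command --commands '[0,0,-1.5,0,0,0,0,0,0,0,0,0]'

```text
time: 7.35
ee_pos: [0.5138, -0.3568, 0.0199]
tcp_rot: [[0.88, -0.475, 0.0], [-0.475, -0.88, -0.0], [0.0, 0.0, -1.0]]
ft_force: [-0.1, 0.0, -1.2]
opening: 0.319
gripper_force: 20.0
```

Call:
arm_command --commands '[0,0,-0.5,0,0,0,-0.5,0,0,0,0,0]'

```text
time: 7.6
ee_pos: [0.5141, -0.3569, 0.0198]
tcp_rot: [[0.88, -0.475, 0.001], [-0.475, -0.88, -0.001], [0.001, 0.0, -1.0]]
ft_force: [-0.6, 0.9, 2.9]
opening: 0.315
gripper_force: 20.0
```

Call:
arm_command --commands '[0,0,0,0,0,0,0,0,0,0,0,0,0,0,15,0,0,0,30,0,-35,19,25,0,-20,10,0,0,0,0,0,0]' --grip 55

```text
time: 8.27
ee_pos: [0.461, -0.3289, 0.0873]
tcp_rot: [[0.88, -0.476, 0.0], [-0.476, -0.88, -0.001], [0.0, 0.001, -1.0]]
ft_force: [-0.0, 0.4, -0.6]
opening: 0.546
gripper_force: 0.0
```

Call:
arm_command --commands '[0,0,0,0,0,0,0,0]' --grip 32

```text
time: 8.43
ee_pos: [0.4632, -0.33, 0.0854]
tcp_rot: [[0.88, -0.475, 0.0], [-0.475, -0.88, 0.0], [-0.0, -0.0, -1.0]]
ft_force: [0.2, -0.2, -0.4]
opening: 0.444
gripper_force: 0.0
```

```bash
cat > m.py <<'E'
from h import *
def meas(tag=None):
    n='wrist';C=cam(n);im,d=optics.read_camera(n);X=cloud(n,d,C)
    a=np.radians(-28.4);ux=np.array([np.cos(a),np.sin(a)]);uy=np.array([-ux[1],ux[0]]);o=np.array([.5607,-.3808])
    B=np.stack([(X[...,:2]-o)@ux,(X[...,:2]-o)@uy,X[...,2]],-1)*1000
    for r in optics.regions_of(n,'heat_sink'):
        m=r['mask']&(d>0);P=B[m];c=np.median(P,0);print(round(r['conf'],2),np.round(r['extent']),c.round(1))
        if abs(c[1])>60 or abs(c[0])>120: continue
        lo=P[(P[:,2]<18)&(P[:,2]>10)];t=P[P[:,2]>36]
        for s in(lo,t):
            if len(s)>10: print(len(s),cv2.minAreaRect(s[:,:2].astype('f4')),np.median(s[:,2]).round(1))
    g=(abs(B[...,1])<24)&(B[...,2]>14)&(B[...,2]<26)&(B[...,0]>42)&(B[...,0]<90)
    if g.any(): print('bar x',np.percentile(B[g][:,0],[1,5,50,95]).round(1),g.sum())
    e=(np.array(bot.get_obs()['ee_pos'])[:2]-o)*1000;print('tcp',(e@ux).round(1),(e@uy).round(1),bot.get_obs()['ee_pos'][2],bot.get_obs()['time'])
    if tag: save(tag,cv2.resize(im[60:330,120:480],(800,600),interpolation=2))
E
python3 -c "from m import *; meas('placed')"
```

```text
0.86 [ 42. 322.  42.  70.] [-189.7  218.7    5. ]
0.67 [283. 145. 100.  92.] [-52.1  -0.3  13.6]
6645 ((-54.126373291015625, -0.16368484497070312), (75.99833679199219, 70.10576629638672), 89.92549896240234) 13.4
922 ((-54.310428619384766, -0.19741249084472656), (29.908620834350586, 29.594362258911133), 89.96702575683594) 44.3
tcp -109.8 -1.7 0.08504576387002277 8.5333
```

View pics/placed.png

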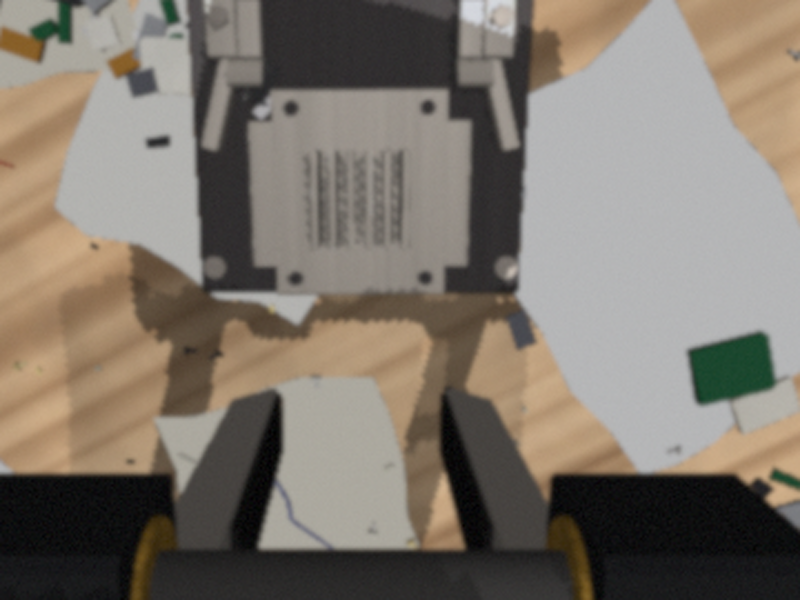

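The sink (crop 360,190) lies flat on the apron between the wings, square and centred: bracket x -54, y 0. Next I lower the fingers, about 30 mm apart, behind the base plate's rear edge.

Call:
arm_command --commands '[1,1,-30,0,0,0,-30,0,0,0,-10,0,0,0,-5,0,0,0,0,0,0,0,0,0]'

```text
time: 9.03
ee_pos: [0.4646, -0.3295, 0.0118]
tcp_rot: [[0.88, -0.475, 0.001], [-0.475, -0.88, -0.001], [0.001, 0.0, -1.0]]
ft_force: [0.5, -0.1, 0.1]
opening: 0.321
gripper_force: 0.0
```

Call:
arm_command --commands '[0,0,-1.5,0,4.4,-2.4,0,0,4.4,-2.4,0,0,2.6,-1.4,0,0,2.6,-1.4,0,0,2.6,-1.4,0,0,2.6,-1.4,0,0,0,0,0,0]'

```text
time: 9.7
ee_pos: [0.4836, -0.3396, 0.0095]
tcp_rot: [[0.88, -0.475, 0.001], [-0.475, -0.88, -0.0], [0.001, 0.0, -1.0]]
ft_force: [0.8, 0.1, -0.6]
opening: 0.322
gripper_force: 0.0
```

Call:
arm_command --commands '[2.6,-1.4,0,0,2.6,-1.4,0,0,2.6,-1.4,0,0,2.6,-1.4,0,0]'

```text
time: 10.03
ee_pos: [0.4936, -0.3449, 0.0093]
tcp_rot: [[0.88, -0.475, -0.0], [-0.475, -0.88, 0.0], [-0.0, 0.0, -1.0]]
ft_force: [-0.4, 0.5, 0.6]
opening: 0.317
gripper_force: 0.2
```

```bash
python3 -c "from m import *; meas()"
```

```text
0.57 [285. 171. 139. 127.] [-28.5  -0.   13.6]
11782 ((-31.474308013916016, 0.18669891357421875), (69.94248962402344, 76.56737518310547), 0.07369738072156906) 13.3
2213 ((-31.17770767211914, -0.050902366638183594), (30.123857498168945, 30.126060485839844), 89.97219848632812) 44.1
tcp -75.7 -0.4 0.009460033743135456 10.1333
```

Call:
arm_command --commands '[2.6,-1.4,0.5,0,2.6,-1.4,0,0,2.6,-1.4,0,0,2.6,-1.4,0,0,1.8,-1,0,0,1.8,-1,0,0]'

```text
time: 10.63
ee_pos: [0.5076, -0.3526, 0.01]
tcp_rot: [[0.88, -0.475, -0.0], [-0.475, -0.88, -0.0], [-0.0, 0.0, -1.0]]
ft_force: [-0.1, -0.4, 0.5]
opening: 0.324
gripper_force: 0.2
```

Call:
arm_command --commands '[0.9,-0.5,0,0,0.9,-0.5,0,0,0.9,-0.5,0,0,0.9,-0.5,0,0]'

```text
time: 10.97
ee_pos: [0.5111, -0.3545, 0.01]
tcp_rot: [[0.88, -0.475, -0.0], [-0.475, -0.88, -0.0], [-0.0, 0.0, -1.0]]
ft_force: [-0.2, -0.1, 0.4]
opening: 0.32
gripper_force: 0.2
```

Call:
arm_command --commands '[0.9,-0.5,0,0,0.9,-0.5,0,0,0.9,-0.5,0,0,0.9,-0.5,0,0]'

```text
time: 11.3
ee_pos: [0.5131, -0.3556, 0.0099]
tcp_rot: [[0.88, -0.475, -0.004], [-0.475, -0.88, 0.002], [-0.004, -0.0, -1.0]]
ft_force: [-5.5, 3.5, 4.4]
opening: 0.322
gripper_force: 3.6
```

Call:
arm_command --commands '[0.9,-0.5,0,0,0.9,-0.5,0,0]'

```text
time: 11.47
ee_pos: [0.5141, -0.3562, 0.0098]
tcp_rot: [[0.88, -0.475, -0.006], [-0.475, -0.88, 0.003], [-0.006, -0.0, -1.0]]
ft_force: [-7.0, 3.4, 4.9]
opening: 0.32
gripper_force: 4.3
```

Call:
arm_command --commands '[0.9,-0.5,0,0,0.9,-0.5,0,0]'

```text
time: 11.63
ee_pos: [0.5153, -0.3568, 0.0098]
tcp_rot: [[0.88, -0.475, -0.007], [-0.475, -0.88, 0.004], [-0.008, -0.0, -1.0]]
ft_force: [-9.1, 4.3, 6.6]
opening: 0.322
gripper_force: 5.1
```

Call:
arm_command --commands '[0.9,-0.5,0,0,0.9,-0.5,0,0]'

```text
time: 11.8
ee_pos: [0.5165, -0.3575, 0.0097]
tcp_rot: [[0.88, -0.475, -0.008], [-0.475, -0.88, 0.005], [-0.01, -0.0, -1.0]]
ft_force: [-10.5, 5.0, 7.1]
opening: 0.322
gripper_force: 5.9
```

Call:
arm_command --commands '[0.9,-0.5,0,0,0.9,-0.5,0,0]'

```text
time: 11.97
ee_pos: [0.5175, -0.3581, 0.0096]
tcp_rot: [[0.88, -0.475, -0.01], [-0.475, -0.88, 0.006], [-0.012, -0.0, -1.0]]
ft_force: [-13.2, 6.7, 9.1]
opening: 0.322
gripper_force: 7.3
```

Call:
arm_command --commands '[0.9,-0.5,0.2,0,0.9,-0.5,0,0]'

```text
time: 12.13
ee_pos: [0.5209, -0.3599, 0.0096]
tcp_rot: [[0.88, -0.475, -0.006], [-0.475, -0.88, 0.004], [-0.007, -0.0, -1.0]]
ft_force: [-7.9, 4.1, 4.2]
opening: 0.322
gripper_force: 4.1
```

Call:
arm_command --commands '[0.9,-0.5,0,0]'

```text
time: 12.22
ee_pos: [0.5218, -0.3604, 0.0096]
tcp_rot: [[0.88, -0.475, -0.006], [-0.475, -0.88, 0.004], [-0.007, -0.0, -1.0]]
ft_force: [-7.5, 4.1, 4.7]
opening: 0.323
gripper_force: 4.1
```

```bash
python3 -c "from m import *; meas('clip');print(bot.get_obs()['ft_force'])"
```

```text
0.66 [284. 173. 132. 128.] [ 4.8 -0.2 13.7]
10678 ((0.6864204406738281, -0.1148223876953125), (74.59146881103516, 69.9896240234375), 89.95326232910156) 13.4
2211 ((0.7206182479858398, -0.32456016540527344), (30.084491729736328, 30.171640396118164), 89.9378433227539) 44.2
bar x [58.6 59.  64.2 70.2] 2994
tcp -43.7 -0.6 0.00957506435385485 12.3167
[-6.76239658  4.03008793  4.35865191]
```

View pics/clip.png

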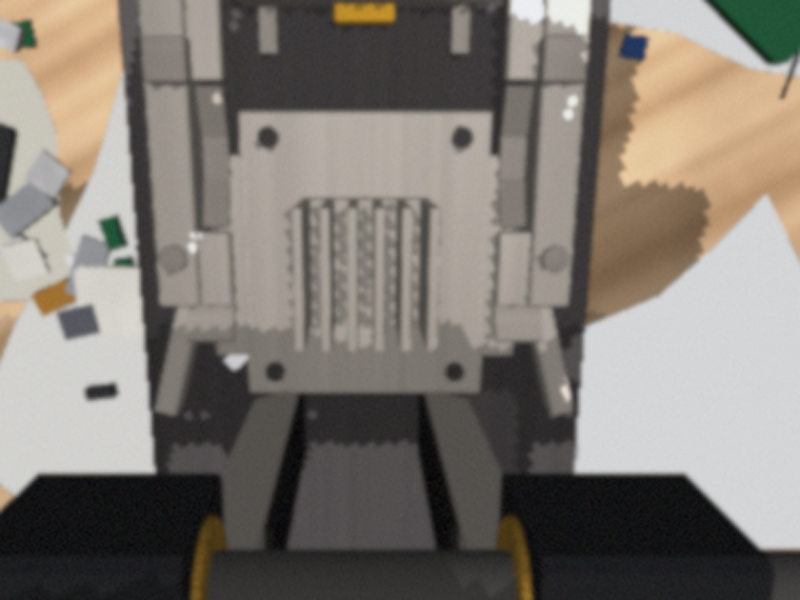

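The plate (crop 365,250) is flat and straight, with the ears under both clips. The brass pin and bar are ahead at crop (365,12), with the bar's face near x = 59 mm. Sliding takes about 8 N.

Call:
arm_command --commands '[1.76,-0.95,0,0,1.76,-0.95,0,0,1.76,-0.95,0,0,1.76,-0.95,0,0]'

```text
time: 12.65
ee_pos: [0.5289, -0.3643, 0.0096]
tcp_rot: [[0.88, -0.475, -0.006], [-0.475, -0.88, 0.004], [-0.008, -0.0, -1.0]]
ft_force: [-7.1, 3.0, 4.7]
opening: 0.32
gripper_force: 4.1
```

Call:
arm_command --commands '[0.88,-0.475,0,0,0.88,-0.475,0,0,0.88,-0.475,0,0,0.88,-0.475,0,0]'

```text
time: 12.98
ee_pos: [0.5324, -0.3662, 0.0096]
tcp_rot: [[0.88, -0.475, -0.006], [-0.475, -0.88, 0.004], [-0.007, -0.0, -1.0]]
ft_force: [-6.7, 3.8, 5.5]
opening: 0.322
gripper_force: 4.1
```

Call:
arm_command --commands '[0.88,-0.475,0,0,0.88,-0.475,0,0,0.88,-0.475,0,0,0.88,-0.475,0,0]'

```text
time: 13.32
ee_pos: [0.5359, -0.368, 0.0095]
tcp_rot: [[0.88, -0.475, -0.007], [-0.475, -0.88, 0.004], [-0.008, -0.0, -1.0]]
ft_force: [-6.2, 4.4, 3.0]
opening: 0.318
gripper_force: 4.1
```

Call:
arm_command --commands '[0.88,-0.475,0,0,0.88,-0.475,0,0,0.88,-0.475,0,0]'

```text
time: 13.57
ee_pos: [0.5385, -0.3695, 0.0095]
tcp_rot: [[0.88, -0.475, -0.007], [-0.475, -0.88, 0.004], [-0.008, -0.0, -1.0]]
ft_force: [-7.0, 3.3, 4.6]
opening: 0.32
gripper_force: 4.1
```

Call:
arm_command --commands '[0.44,-0.24,0,0,0.44,-0.24,0,0,0.44,-0.24,0,0]'

```text
time: 13.82
ee_pos: [0.5392, -0.3699, 0.0095]
tcp_rot: [[0.88, -0.475, -0.008], [-0.475, -0.88, 0.005], [-0.009, -0.0, -1.0]]
ft_force: [-8.5, 5.0, 6.3]
opening: 0.324
gripper_force: 5.0
```

Call:
arm_command --commands '[0.44,-0.24,0,0,0.44,-0.24,0,0]'

```text
time: 13.98
ee_pos: [0.54, -0.3702, 0.0096]
tcp_rot: [[0.88, -0.475, -0.008], [-0.475, -0.88, 0.005], [-0.009, -0.0, -1.0]]
ft_force: [-9.1, 5.4, 6.2]
opening: 0.315
gripper_force: 5.2
```

Call:
arm_command --commands '[0.44,-0.24,0,0,0.44,-0.24,0,0,0.44,-0.24,0,0]'

```text
time: 14.23
ee_pos: [0.5411, -0.3709, 0.0096]
tcp_rot: [[0.88, -0.475, -0.009], [-0.475, -0.88, 0.005], [-0.01, -0.0, -1.0]]
ft_force: [-8.9, 5.1, 5.7]
opening: 0.321
gripper_force: 5.4
```

Call:
arm_command --commands '[0.44,-0.24,0,0,0.44,-0.24,0,0]'

```text
time: 14.4
ee_pos: [0.5419, -0.3713, 0.0096]
tcp_rot: [[0.88, -0.475, -0.009], [-0.475, -0.88, 0.005], [-0.01, -0.0, -1.0]]
ft_force: [-10.5, 5.3, 6.3]
opening: 0.32
gripper_force: 5.6
```

Call:
arm_command --commands '[0.44,-0.24,0,0,0.44,-0.24,0,0]'

```text
time: 14.57
ee_pos: [0.5425, -0.3716, 0.0095]
tcp_rot: [[0.88, -0.475, -0.01], [-0.475, -0.88, 0.006], [-0.011, -0.0, -1.0]]
ft_force: [-12.0, 6.3, 7.5]
opening: 0.321
gripper_force: 6.3
```

Call:
arm_command --commands '[0.44,-0.24,0,0,0,0,0,0]'

```text
time: 14.73
ee_pos: [0.5425, -0.3716, 0.0095]
tcp_rot: [[0.88, -0.475, -0.011], [-0.475, -0.88, 0.006], [-0.012, -0.0, -1.0]]
ft_force: [-11.8, 5.9, 7.3]
opening: 0.321
gripper_force: 6.5
```

Call:
arm_command --commands '[0.44,-0.24,0,0,0,0,0,0]'

```text
time: 14.9
ee_pos: [0.5425, -0.3716, 0.0095]
tcp_rot: [[0.88, -0.475, -0.012], [-0.475, -0.88, 0.007], [-0.013, -0.0, -1.0]]
ft_force: [-12.9, 7.6, 7.8]
opening: 0.322
gripper_force: 7.0
```

Call:
arm_command --commands '[0.44,-0.24,0,0,0.44,-0.24,0,0,0,0,0,0]'

```text
time: 15.15
ee_pos: [0.5426, -0.3717, 0.0095]
tcp_rot: [[0.88, -0.475, -0.013], [-0.475, -0.88, 0.008], [-0.016, -0.0, -1.0]]
ft_force: [-13.9, 8.3, 9.3]
opening: 0.317
gripper_force: 8.1
```

Call:
arm_command --commands '[0.44,-0.24,0,0,0.26,-0.14,0,0,0,0,0,0]'

```text
time: 15.4
ee_pos: [0.5426, -0.3717, 0.0095]
tcp_rot: [[0.88, -0.475, -0.015], [-0.475, -0.88, 0.009], [-0.017, -0.001, -1.0]]
ft_force: [-15.2, 7.5, 10.1]
opening: 0.322
gripper_force: 9.0
```

The sink is home: it stops moving while the push is about 9 N above the sliding force. Now I back off and check.

Call:
arm_command --commands '[-2.6,1.4,0,0,-4.4,2.4,0,0,-8.8,4.8,0,0,-8.8,4.8,0,0,0,0,30,0,0,0,40,0,0,0,30,0,0,0,0,0]'

```text
time: 16.07
ee_pos: [0.5287, -0.3652, 0.1197]
tcp_rot: [[0.88, -0.475, 0.014], [-0.475, -0.88, -0.011], [0.018, 0.003, -1.0]]
ft_force: [0.6, -0.8, 2.4]
opening: 0.32
gripper_force: 0.0
```

```bash
python3 -c "from m import *; meas('fin');print(bot.get_obs()['ft_force'])"
```

```text
0.92 [281. 142.  74.  84.] [25.8 -0.4 13.7]
4385 ((24.028759002685547, -0.36087799072265625), (69.02734375, 65.49244689941406), 0.017331134527921677) 13.4
738 ((24.04735565185547, -0.384063720703125), (29.493309020996094, 29.97418212890625), 0.2405385822057724) 44.2
0.88 [ 63. 368.  60.  48.] [-200.   228.2    5.6]
bar x [43.5 46.6 63.1 70. ] 1117
tcp -39.0 -0.8 0.11279353767269883 16.1667
[-0.27084772  0.05825515 -0.7726848 ]
```

View pics/fin.png

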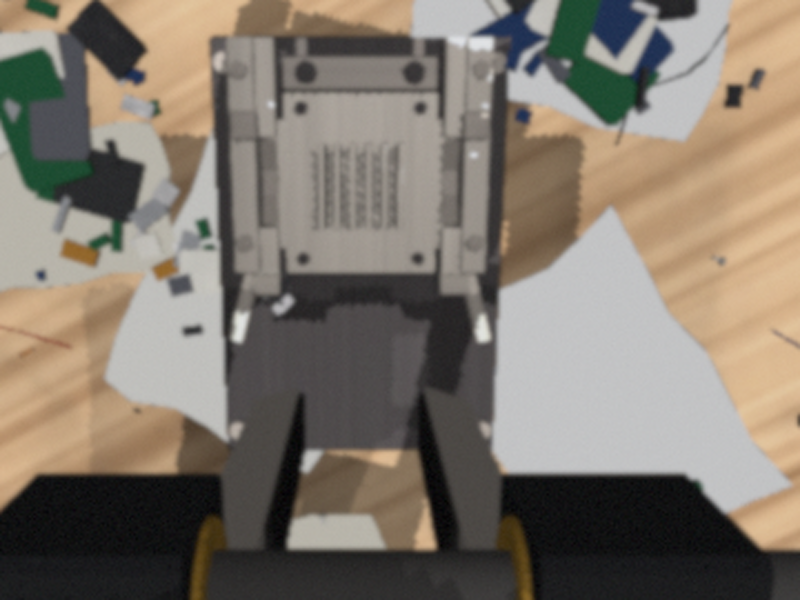

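The sink (crop 360,185) lies flat in both slots. Its front edge is against the bar at row 90 and no brass shows. Its measured centre is 24.0 mm, which is 35 mm before the bar's face at 59 mm.

```bash
python3 -c "from cell import bot; print(bot.hand_in())"
```

```text
the job is handed in; nothing more can be done
None
```

I slid the heat sink under both clips and pressed it home with about 9 N on the stop bar; the plate lies flat, no pin shows, the gripper is clear, and I handed the job in at about 16 s without touching anything else.

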